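# Stand the fallen shield back up at the capping press

## Task

The orange splash shield of the bottle-capping press has fallen on its back. Without grasping or lifting it, push its foot over so that the shield stands upright on its foot again, then push it along the bench until the whole front edge of the foot lies flush against the front edge of the press's bed. Leave the little flasks beside it where they stand.

Things in the scene. Friction and masses are not known exactly. Their poses are not given: they have to be found in the camera images.
- guard: Loose L-shaped shield, about 0.4 kg: steel foot plate 90 mm deep, 120 mm wide, 10 mm thick; orange panel 5 mm thick, 120 mm wide, rising at the foot's rear edge to 90 mm above the underside. Origin: middle of the heel edge (panel's back face meets foot's underside), at bench height 0 both lying and standing. x: heel to foot's front edge; y: width; z: up the panel, upright when it stands.
- panel_top (a point): Middle of the panel's top edge, back face, 90 mm from the heel. At the start the shield lies on its back: the panel flat on the bench pointing away from the press, the foot plate standing on edge, 90 mm high, its underside facing the press.
- foot_left (a point): Corner of the foot at the front edge of its underside: 90 mm along the shield's x, 60 mm to +y. 90 mm up at the start, on the bench when the shield stands. Pushed towards the press near this edge (under 3 N, from the panel's side), the foot tips about the heel; past about 30 degrees the shield falls onto its foot by itself.
- foot_right (a point): The other front corner of the foot's underside: 90 mm along the shield's x, 60 mm to -y.
- bed_edge (a point): Middle of the front edge of the press's bed, at bench height. The bed is a dark steel slab fixed to the bench, 18 mm high, its straight vertical front face 220 mm wide. Axes: x level, square to that face, pointing from the shield into the press; y along the edge; z up. The press's black head overhangs the bed from 45 mm behind the edge, more than 130 mm up.
- flask_clear: Small clear glass flask with a cork: 26 mm tall round body 30 mm across, neck and stopper 14 mm across, 54 mm tall in all, about 50 g. Stands loose on the bench beside the shield; not part of the job. Origin at the middle of its underside, z up.
- flask_amber: Small amber glass flask with a black stopper: 26 mm tall round body 30 mm across, neck and stopper 14 mm across, 54 mm tall in all, about 50 g. Stands loose on the bench beside the shield; not part of the job. Origin at the middle of its underside, z up.
- flask_green: Small green glass flask with a cork: 26 mm tall round body 30 mm across, neck and stopper 14 mm across, 54 mm tall in all, about 50 g. Stands loose on the bench beside the shield; not part of the job. Origin at the middle of its underside, z up.
- tray: Fixed dark steel tray full of clear flasks, 260 mm (its x) by 160 mm (its y), 50 mm high over the flasks, well away from the press on the robot's right. Origin at the middle of its underside.
Things that resemble listed ones, but are neither listed nor needed, are in the scene too. Several things look just like the guard: the one meant starts farthest from the robot's base.

How it is judged:
On the way, in this order (a step that is already met when the one before it is completed fails the run):
1. the shield stands upright on its foot on the bench, still clear of the press's bed (angle between guard's own z axis and vertical below 0.06 rad and height (world z) of each of guard, foot_left, foot_right below 0.006 m and x of foot_left in the frame of bed_edge below -0.008 m and linear speed of guard below 0.02 m/s and angular speed of guard below 0.1 rad/s), for 0.2 s.
2. the foot's front edge is pushed up against the bed's front edge (angle between guard's own z axis and vertical below 0.06 rad and height (world z) of each of guard, foot_left, foot_right below 0.006 m and x of foot_left in the frame of bed_edge between -0.006 and 0.004 m and y of foot_left in the frame of bed_edge between -0.112 and 0.112 m and x of foot_right in the frame of bed_edge between -0.006 and 0.004 m and y of foot_right in the frame of bed_edge between -0.112 and 0.112 m), for 0.2 s.
At the end, for the whole second after the job is handed in: The shield stands upright (within 0.06 rad) at rest on the bench, both front corners of its foot within 6 mm of the bed's front face and within the bed's width; the flasks stand where they stood (all of step 2 and linear speed of guard below 0.02 m/s and angular speed of guard below 0.1 rad/s and angle between each of flask_clear, flask_amber, flask_green's own z axis and vertical below 0.2 rad); the robot touches nothing.
It fails at once if the shield is lifted: its heel is more than 25 mm above the bench (height (world z) of guard above 0.025 m).
It fails at once if a flask is moved by more than 20 mm or tipped (distance of any of flask_clear, flask_amber, flask_green from where it was at the start of the episode above 0.02 m or angle between any of flask_clear, flask_amber, flask_green's own z axis and vertical above 0.4 rad).
It also fails if it takes over 48 s, if anything falls off the work surface, if the arm or the gripper's body presses on something with over 40 N, if the wrist force passes 120 N, or if a joint passes its speed limit or range.

## Robot

A 6-joint arm with a two-finger parallel gripper is mounted at the origin on the work surface. World frame = base frame: x ahead of the robot, y to its left, z up, the work surface at z = 0. Lengths are in m, angles in rad, forces in N, time in s.
With the tool pointing down it reaches from about 0.425 to 0.95 m from the base axis. Payload 3.5 kg.
Tool frame: the origin (TCP) lies midway between the tips of the shut fingers; the grasp point (between the pads) lies 19 mm behind it; z points along the fingers, y is the line along which they close (so a half turn about z gives the same grasp; the last joint's range is limited). The gripper opens to 85 mm and grips with 20 to 120 N. Pads are 22 mm wide; open, the fingers measure 114 mm over their backs; the gripper's body (76 mm by 85 mm) begins 54 mm behind the grasp point. The pads swing forward as they close: fully open they stand 13 mm farther back than shut.
Start: joints at [-1.364, 0.286, 1.577, -0, 1.279, -0.15], TCP at [0.236, -0.632, 0.195] pointing down, gripper open.
Joint ranges: [-2.77, 2.77], [-0.9, 2.22], [0.21, 2.48], [-1.53, 4.67], [0.24, 2.81], [-2.84, 2.84]. Speed limits (rad/s): [2.79, 2.79, 3.14, 3.14, 3.14, 3.14].

## Interface

Orientations are given as a unit quaternion [x, y, z, w].
In Python, from plant import ctrl gives the robot as it stands.
- The arm moves only by the tool arm_command, never from a script. Its argument "steps" is one flat list of numbers, 5 for each row, row after row: the opening in per cent of the stroke, from 0 (shut) to 100 (fully open), then the shift along the tool's x, y, z each as a share of 25 mm, from -1 to 1, then the turn about the tool's z as a share of 0.1 rad, from -1 to 1. In form: [grip, tx, ty, tz, spin, grip, tx, ty, tz, spin, ...]. A call has 1 to 8 rows; each row shifts and turns the commanded pose from where the row before left it, along the tool's axes as they then stand; what a row does not reach is not made up. A row lasts 1/12 s, in which the tool goes at most 41.7 mm and 7.16 degrees, less where a joint would pass 70% of its speed; a pose out of reach is approached as far as the arm can. A call with a number of a shift or a turn outside -1 to 1 is refused whole. A call with a gripper value outside its range is refused whole. The fingers move at their own pace and stop on an object; "squeeze" is the grip in N (left out, the last holds). Time passes only in rows, so rows that do not move let the fingers close. It gives the time, the measured TCP pose, the force, the opening and the grip force at its end, in the units of the state.
- ctrl.get_state(): the state, without advancing time (a new reading comes with each control period).
- ctrl.read_camera(name): name is "side" or "top"; returns the picture (400x640x3 uint8, red, green, blue); there is no depth.
- ctrl.camera_model(name): a dict with "intrinsics" (3x3 intrinsics, pixels), "rvec" (rotation vector, rad) and "tvec" (3), from world to camera coordinates, as OpenCV has them. Camera axes: x right, y down, z forward; pixel columns grow to the right and rows downward; lengths in m; the calibration is good to about 2 mm. A picture is of the moment at which its call begins. camera_model takes no time and is no camera call.
- ctrl.sign_off(): hands the job in; it is judged then, once.
The state is a dict: "time": time; "qpos": joint angles; "dq": joint speeds; "joint_efforts": joint torques, N m; "eef_pos": TCP position; "tcp_rot": TCP orientation; "contact_force": force on the tool from outside, world axes, zero at the start; "wrist_torque": the same for the moment, N m; "opening": opening from 0.0 (shut) to 1.0 (fully open); "finger_force": force on a finger pad.
Only numpy, scipy, OpenCV 4.12 (cv2) and the standard library are available. Lean on these libraries where they do the work, as an engineer would, in place of code of your own. Each camera call takes 0.05 s, during which the arm holds its last target. There are 200 camera calls.

## Working session

There is one attempt and no reset: what is moved stays moved. The work goes in short steps, Python scripts to look and compute and a tool call to move; the robot and the scene stay as the last step left them, time stands still between calls to the robot, and variables do not carry over. Pictures are saved under pics/ and viewed, at most 10 in all, crops included, and the job is handed in when it is done.

Besides the shell and the picture viewer there is one more tool, called after ">>>" by a JSON object that holds its "fn" and its "kwargs". arm_command: Moves the arm, as the interface text tells. Its arguments: {"type":"object","properties":{"steps":{"type":"array","items":{"type":"number"}},"squeeze":{"type":"number"}},"required":["steps"]}

```bash
mkdir -p pics; python3 - <<'E'
from plant import ctrl
import cv2
for n in("top","side"):
    cv2.imwrite(f"pics/{n}0.png",ctrl.read_camera(n)[:,:,::-1]); print(ctrl.camera_model(n))
s=ctrl.get_state();print(s["time"],s["eef_pos"],s["tcp_rot"])
E
```

```text
{'intrinsics': array([[477.82036236,   0.        , 318.4623793 ],
       [  0.        , 477.82036236, 194.0360332 ],
       [  0.        ,   0.        ,   1.        ]]), 'rvec': array([ 2.10120041, -2.1241041 ,  0.19878408]), 'tvec': array([-0.05087614,  0.54386311,  1.22925133])}
{'intrinsics': array([[414.41540936,   0.        , 320.63144879],
       [  0.        , 414.41540936, 193.09168147],
       [  0.        ,   0.        ,   1.        ]]), 'rvec': array([ 0.78279041,  2.45729851, -1.26825874]), 'tvec': array([ 0.47312101, -0.09848701,  1.2840055 ])}
0.1 [ 0.23566957 -0.63178616  0.19373575] [ 9.84124817e-01  1.77474202e-01 -3.27774147e-05 -1.11845390e-03]
```

View pics/top0.png

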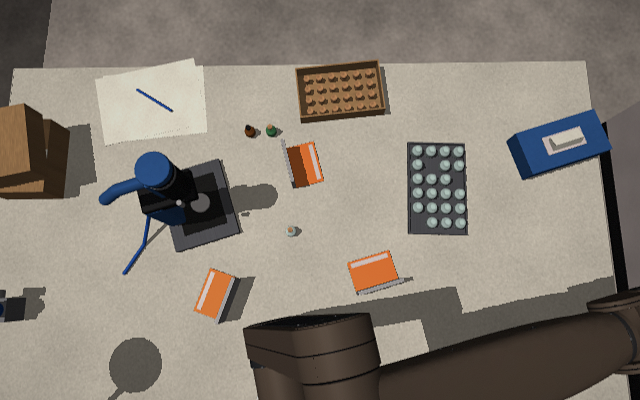

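View pics/side0.png

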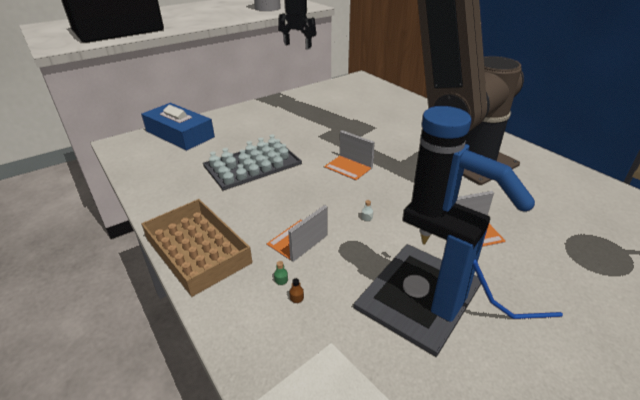

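The top view shows the target guard at about (303,163), its foot on the press side at x≈288. The bed's front edge runs from (222,160) to (241,233), and the flasks are at (250,131), (271,131) and (291,231). I'll zoom in to get finer pixels.

```bash
cat > h.py <<'E'
import numpy as np, cv2
from plant import ctrl
def ray(n,px,z):
    m=ctrl.camera_model(n);R=cv2.Rodrigues(m["rvec"])[0];t=m["tvec"].ravel()
    px=np.array(px,float).reshape(-1,2)
    d=np.c_[px,np.ones(len(px))]@np.linalg.inv(m["intrinsics"]).T@R
    c=-R.T@t
    return c+d*((z-c[2])/d[:,2])[:,None]
def crop(n,name,x0,y0,x1,y1,k):
    im=ctrl.read_camera(n)[:,:,::-1]
    cv2.imwrite(f"pics/{name}.png",cv2.resize(im[y0:y1,x0:x1],None,fx=k,fy=k,interpolation=cv2.INTER_CUBIC)); return im
E
python3 - <<'E'
from h import *
im=cv2.imread("pics/top0.png")
cv2.imwrite("pics/c1.png",cv2.resize(im[110:250,190:350],None,fx=4.9,fy=4.0,interpolation=cv2.INTER_CUBIC) if 0 else cv2.resize(im[110:250,190:350],None,fx=4,fy=4,interpolation=cv2.INTER_CUBIC))
h=cv2.cvtColor(im,cv2.COLOR_BGR2HSV);m=cv2.inRange(h,(5,150,120),(20,255,255))
for c in cv2.findContours(m,0,2)[0]:
    if cv2.contourArea(c)>100: print(cv2.minAreaRect(c), ray("top",[cv2.minAreaRect(c)[0]],.005).round(3))
print(ray("top",[[222,160],[241,233]],.018).round(4),ray("top",[[250,131],[271,131],[291,231]],.045).round(3))
E
```

```text
((212.6034698486328, 292.74139404296875), (23.58330726623535, 45.86674880981445), 21.801406860351562) [[0.286 0.231 0.005]]
((372.08721923828125, 270.3790283203125), (30.0064640045166, 44.20435333251953), 72.6459732055664) [[ 0.341 -0.199  0.005]]
((309.42449951171875, 162.73583984375), (40.93344497680664, 18.54367446899414), 74.05460357666016) [[ 0.644 -0.032  0.005]]
[[0.6512 0.2135 0.018 ]
 [0.4448 0.1555 0.018 ]] [[0.726 0.132 0.045]
 [0.725 0.074 0.045]
 [0.445 0.017 0.045]]
```

View pics/c1.png

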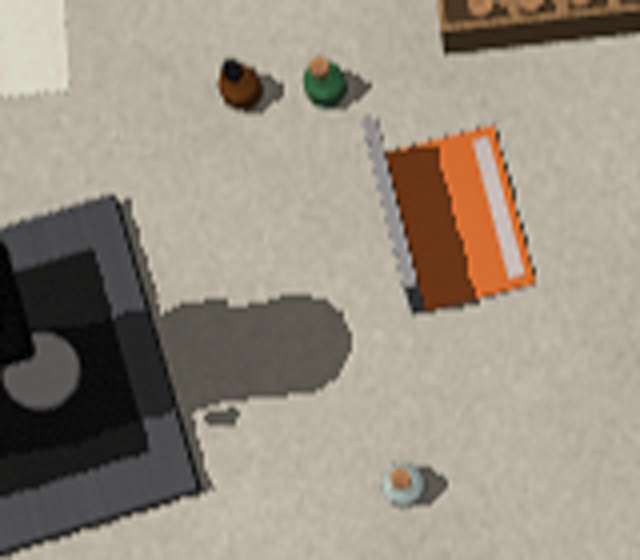

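The crop shows the guard's panel top edge from (497,126) to (535,284) in crop pixels. The foot's upper edge runs from (371,117) to (408,287), and the bed's top front edge from (117,196) to (196,491). I'll turn these into world points.

```bash
python3 - <<'E'
from h import *
f=lambda p:np.array(p,float)/4+[190,110]
P=ray("top",f([[497,126],[535,284]]),.005)
F=ray("top",f([[378,118],[415,282],[365,120],[404,290]]),.09)
B=ray("top",f([[117,196],[196,491]]),.018)
K=ray("top",f([[234,70],[318,66],[401,478]]),.054); G=ray("top",f([[241,90],[326,88],[403,487]]),.013)
for n,v in zip("PFB",(P,F,B)): print(n,v.round(4).tolist())
d=B[0]-B[1];L=np.linalg.norm(d);y=-d/L; 
# bed x: into press
ey=d/L; ex=np.array([-ey[1],ey[0],0]); o=B.mean(0)
print("L",L,"ex",ex,"ey",ey, "panel w",np.linalg.norm(P[0]-P[1]))
for n,v in zip("PFKG",(P,F,K,G)): print(n,np.c_[(v-o)@ex,(v-o)@ey].round(4).tolist(), v.round(3).tolist())
E
```

```text
P [[0.706, -0.0458, 0.005], [0.5901, -0.0715, 0.005]]
F [[0.6856, 0.0322, 0.09], [0.573, 0.0074, 0.09], [0.6844, 0.0408, 0.09], [0.5677, 0.0146, 0.09]]
B [[0.6542, 0.2213, 0.018], [0.4456, 0.1609, 0.018]]
L 0.2171725343094646 ex [-0.27803327  0.96057144  0.        ] ey [0.96057144 0.27803327 0.        ] panel w 0.11867874622768994
P [[-0.271, 0.0841], [-0.2635, -0.0343]] [[0.706, -0.046, 0.005], [0.59, -0.071, 0.005]]
F [[-0.1904, 0.0862], [-0.1829, -0.0289], [-0.1818, 0.0874], [-0.1745, -0.0319]] [[0.686, 0.032, 0.09], [0.573, 0.007, 0.09], [0.684, 0.041, 0.09], [0.568, 0.015, 0.09]]
K [[-0.1049, 0.1605], [-0.1614, 0.1464], [-0.1373, -0.1454]] [[0.733, 0.135, 0.054], [0.735, 0.077, 0.054], [0.448, 0.019, 0.054]]
G [[-0.1035, 0.1603], [-0.1619, 0.1441], [-0.1356, -0.146]] [[0.733, 0.136, 0.013], [0.733, 0.076, 0.013], [0.447, 0.02, 0.013]]
```

>>> {"fn": "arm_command", "kwargs": {"steps": [70, 0, 0, 0, -1, 70, 0, 0, 0, -1, 70, 0, 0, 0, -1, 70, 0, 0, 0, -1, 70, 0, 0, 0, -1, 70, 0, 0, 0, -1, 70, 0, 0, 0, -1, 70, 0, 0, 0, -1]}}

```text
time: 0.77
eef_pos: [0.2357, -0.632, 0.1942]
tcp_rot: [0.836, 0.549, 0.0, -0.001]
contact_force: [-0.5, -0.2, 0.2]
opening: 0.698
finger_force: 0.0
```

>>> {"fn": "arm_command", "kwargs": {"steps": [70, 0, 0, 0, -1, 70, 0, 0, 0, -1, 70, 0, 0, 0, -1, 70, 0, 0, 0, -1, 70, 0, 0, 0, -1, 70, 0, 0, 0, -1, 70, 0, 0, 0, -1, 70, 0, 0, 0, -0.57]}}

```text
time: 1.43
eef_pos: [0.2357, -0.632, 0.1942]
tcp_rot: [0.574, 0.819, 0.001, -0.001]
contact_force: [-0.1, -0.6, -0.3]
opening: 0.7
finger_force: 0.0
```

```bash
cat >> h.py <<'E'
from scipy.spatial.transform import Rotation as Ro
EX=np.array([-.278,.9606,0]);EY=np.array([.9606,.278,0]);O=np.array([.55,.191,0])
def rep(x=None,y=None,z=None):
    s=ctrl.get_state();p=s["eef_pos"];R=Ro.from_quat(s["tcp_rot"]).as_matrix()
    print("t",s["time"],"bed",((p-O)@EX).round(4),((p-O)@EY).round(4),"z",p[2].round(4),"yaw-bed",round(np.arctan2(R[1,0],R[0,0])-1.853,4),"F",np.round(s["contact_force"],1),"open",s["opening"],"q6",s["qpos"][5].round(2))
    if x is not None:
        t=O+x*EX+y*EY+[0,0,z]; print("shift/25mm",(R.T@(t-p)/.025).round(2))
E
python3 -c "from h import *;rep(-.235,.0275,.19)"
```

```text
t 1.4333 bed -0.7032 -0.5307 z 0.1942 yaw-bed 0.0651 F [-0.1 -0.6 -0.3] open 0.6999599943280282 q6 -1.71
shift/25mm [17.22 23.51  0.2 ]
```

>>> {"fn": "arm_command", "kwargs": {"steps": [70, 0.72, 0.98, 0, 0, 70, 0.72, 0.98, 0, 0, 70, 0.72, 0.98, 0, 0, 70, 0.72, 0.98, 0, 0, 70, 0.72, 0.98, 0, 0, 70, 0.72, 0.98, 0, 0, 70, 0.72, 0.98, 0, 0, 70, 0.72, 0.98, 0, 0]}}

```text
time: 2.1
eef_pos: [0.3724, -0.4293, 0.1944]
tcp_rot: [0.576, 0.817, 0.0, -0.0]
contact_force: [-0.1, -1.0, -0.6]
opening: 0.699
finger_force: 0.0
```

>>> {"fn": "arm_command", "kwargs": {"steps": [70, 0.72, 0.98, 0, 0, 70, 0.72, 0.98, 0, 0, 70, 0.72, 0.98, 0, 0, 70, 0.72, 0.98, 0, 0, 70, 0.72, 0.98, 0, 0, 70, 0.72, 0.98, 0, 0, 70, 0.72, 0.98, 0, 0, 70, 0.72, 0.98, 0, 0]}}

```text
time: 2.77
eef_pos: [0.5084, -0.2278, 0.1946]
tcp_rot: [0.576, 0.817, 0.0, -0.0]
contact_force: [0.2, 0.2, -0.2]
opening: 0.702
finger_force: 0.0
```

>>> {"fn": "arm_command", "kwargs": {"steps": [70, 0.72, 0.98, 0, 0, 70, 0.72, 0.98, 0, 0, 70, 0.72, 0.98, 0, 0, 70, 0.72, 0.98, 0, 0, 70, 0.72, 0.98, 0, 0, 70, 0.72, 0.98, 0, 0, 70, 0.72, 0.98, 0, 0, 70, 0, 0, 0, 0]}}

```text
time: 3.43
eef_pos: [0.6288, -0.0487, 0.1943]
tcp_rot: [0.574, 0.819, 0.001, -0.001]
contact_force: [-1.4, -0.5, -0.0]
opening: 0.704
finger_force: 0.0
```

```bash
python3 -c "from h import *;rep(-.235,.0275,.065)"
```

```text
t 3.4333 bed -0.2522 0.009 z 0.1943 yaw-bed 0.0651 F [-1.4 -0.5 -0. ] open 0.7042229999903901 q6 -0.59
shift/25mm [0.63 0.78 5.17]
```

>>> {"fn": "arm_command", "kwargs": {"steps": [70, 0.4, 0.78, 0, 0, 70, 0, 0, 1, 0, 70, 0, 0, 1, 0, 70, 0, 0, 1, 0, 70, 0, 0, 1, 0, 70, 0, 0, 0.8, 0, 70, 0, 0, 0.4, 0, 70, 0, 0, 0, 0]}}

```text
time: 4.1
eef_pos: [0.6394, -0.037, 0.0613]
tcp_rot: [0.576, 0.817, -0.001, -0.003]
contact_force: [-0.6, -0.3, -0.4]
opening: 0.701
finger_force: 0.0
```

```bash
python3 -c "
from h import *
rep(-.12,.03,.065);crop('side','s1',230,170,390,290,5)"
```

```text
t 4.1 bed -0.2439 0.0225 z 0.0613 yaw-bed 0.0604 F [-0.6 -0.3 -0.4] open 0.7008623143826218 q6 -0.56
shift/25mm [ 4.93  0.6  -0.13]
```

View pics/s1.png

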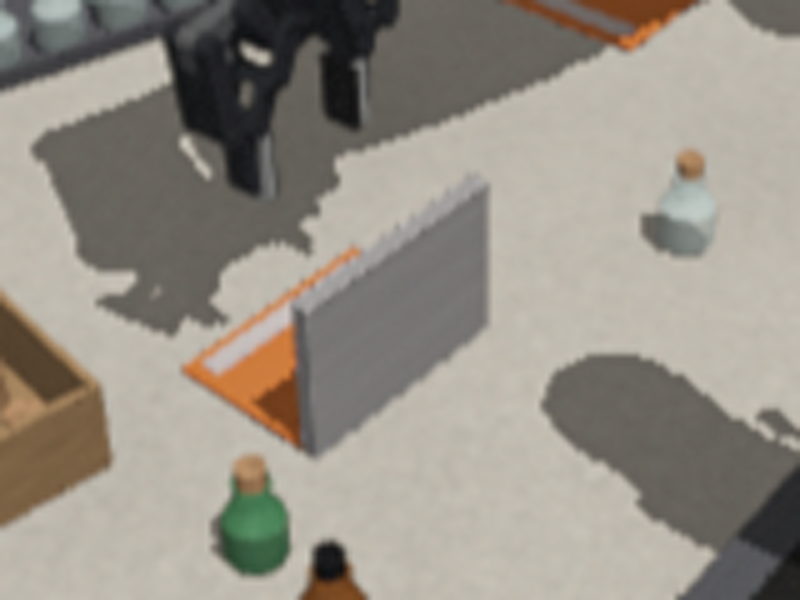

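The gripper's two tips hang behind the foot plate, over the panel side: one tip is at crop (265,190), and the foot's top edge runs from (300,300) to (485,185). Next is the tipping push.

>>> {"fn": "arm_command", "kwargs": {"steps": [70, 0.6, 0.2, 0, 0, 70, 0.6, 0, 0, 0, 70, 0.4, 0, 0, 0, 70, 0.3, 0, 0, 0, 70, 0.3, 0, 0, 0, 70, 0.3, 0, 0, 0, 70, 0.3, 0, 0, 0]}}

```text
time: 4.73
eef_pos: [0.6232, 0.0314, 0.0654]
tcp_rot: [0.576, 0.818, 0.0, 0.0]
contact_force: [0.5, 0.2, 0.8]
opening: 0.699
finger_force: 0.0
```

```bash
python3 -c "
from h import *
rep(-.12,.03,.065);crop('side','s2',230,170,390,290,5)"
```

```text
t 4.7333 bed -0.1737 0.0259 z 0.0654 yaw-bed 0.0611 F [0.5 0.2 0.8] open 0.6994628192839558 q6 -0.46
shift/25mm [2.13 0.29 0.01]
```

View pics/s2.png

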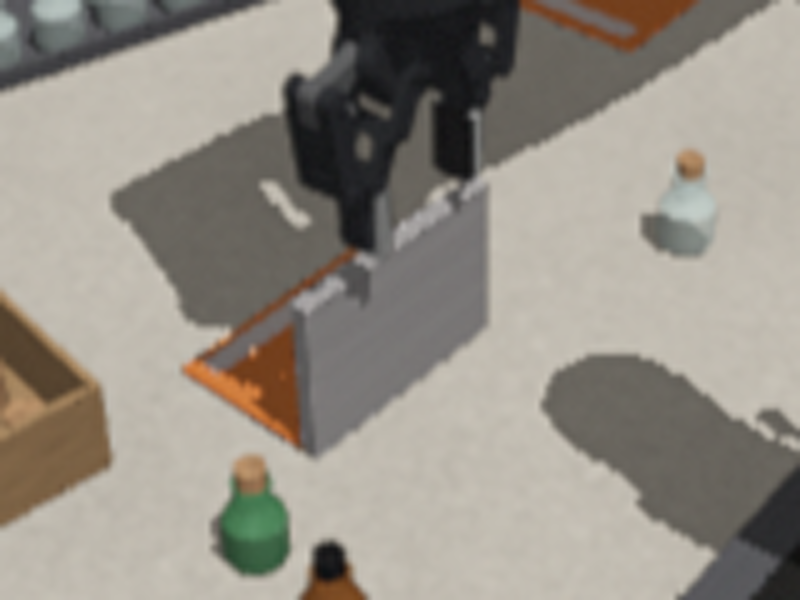

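```bash
python3 - <<'E'
from h import *
f=lambda p:np.array(p,float)/5+[230,170]
b=lambda v:np.c_[(v-O)@EX,(v-O)@EY,v[:,2]].round(4).tolist()
for z in(.07,.08,.09,.1):print("tips",b(ray("side",f([[378,252],[472,180]]),z)))
print("foot top underside edge",b(ray("side",f([[302,310],[488,185]]),.09)))
print("inner",b(ray("side",f([[295,300],[475,175]]),.09)))
print("heel",b(ray("side",f([[316,455],[488,325]]),0)))
E
```

```text
tips [[-0.1952, 0.0225, 0.07], [-0.1951, -0.0465, 0.07]]
tips [[-0.1871, 0.0315, 0.08], [-0.1869, -0.0363, 0.08]]
tips [[-0.1789, 0.0406, 0.09], [-0.1787, -0.0261, 0.09]]
tips [[-0.1707, 0.0497, 0.1], [-0.1706, -0.0158, 0.1]]
foot top underside edge [[-0.1791, 0.0903, 0.09], [-0.1706, -0.0276, 0.09]]
inner [[-0.1859, 0.0874, 0.09], [-0.18, -0.0299, 0.09]]
heel [[-0.1804, 0.0865, 0.0], [-0.1737, -0.0317, 0.0]]
```

```bash
python3 - <<'E'
from h import *
f=lambda p:np.array(p,float)/5+[230,170]
b=lambda v:np.c_[(v-O)@EX,(v-O)@EY,v[:,2]].round(4).tolist()
for z in(.06,.07,.08,.09,.1,.11):print("tips1",b(ray("side",f([[265,195],[360,128]]),z)))
E
```

```text
tips1 [[-0.2744, 0.0141, 0.06], [-0.2744, -0.0558, 0.06]]
tips1 [[-0.2651, 0.0232, 0.07], [-0.2651, -0.0456, 0.07]]
tips1 [[-0.2558, 0.0323, 0.08], [-0.2558, -0.0354, 0.08]]
tips1 [[-0.2464, 0.0413, 0.09], [-0.2464, -0.0251, 0.09]]
tips1 [[-0.2371, 0.0504, 0.1], [-0.2371, -0.0149, 0.1]]
tips1 [[-0.2278, 0.0595, 0.11], [-0.2278, -0.0047, 0.11]]
```

Judging by the rays, the open tips are near z≈0.10, so they passed over the foot's top edge at z=0.09 without touching it. I'll back off, shut the fingers so the tip is at the TCP, and push at z≈0.07.

>>> {"fn": "arm_command", "kwargs": {"steps": [70, -0.8, 0.1, 0, 0, 70, -0.8, 0, 0, 0, 70, -0.6, 0, 0, 0, 0, 0, 0, 0, 0, 0, 0, 0, 0, 0, 0, 0, 0, 0, 0, 0, 0, 0, 0, 0, 0, 0, 0, 0, 0]}}

```text
time: 5.45
eef_pos: [0.6439, -0.0197, 0.0649]
tcp_rot: [0.576, 0.818, -0.0, -0.0]
contact_force: [-0.3, -0.0, 0.6]
opening: 0.003
finger_force: 0.0
```

>>> {"fn": "arm_command", "kwargs": {"steps": [0, 0, 0, -0.25, 0, 0, 0, 0, 0, 0, 0, 0, 0, 0, 0, 0, 0, 0, 0, 0, 0, 0, 0, 0, 0]}}

```text
time: 5.87
eef_pos: [0.6442, -0.0203, 0.0713]
tcp_rot: [0.576, 0.817, 0.0, 0.0]
contact_force: [0.5, -0.7, 0.2]
opening: -0.001
finger_force: 0.0
```

```bash
python3 -c "
from h import *
rep(-.12,.03,.070);crop('side','s3',230,170,390,290,5)"
```

```text
t 5.8667 bed -0.2292 0.0317 z 0.0713 yaw-bed 0.0609 F [ 0.5 -0.7  0.2] open -0.000814847604822477 q6 -0.53
shift/25mm [4.36 0.2  0.05]
```

View pics/s3.png

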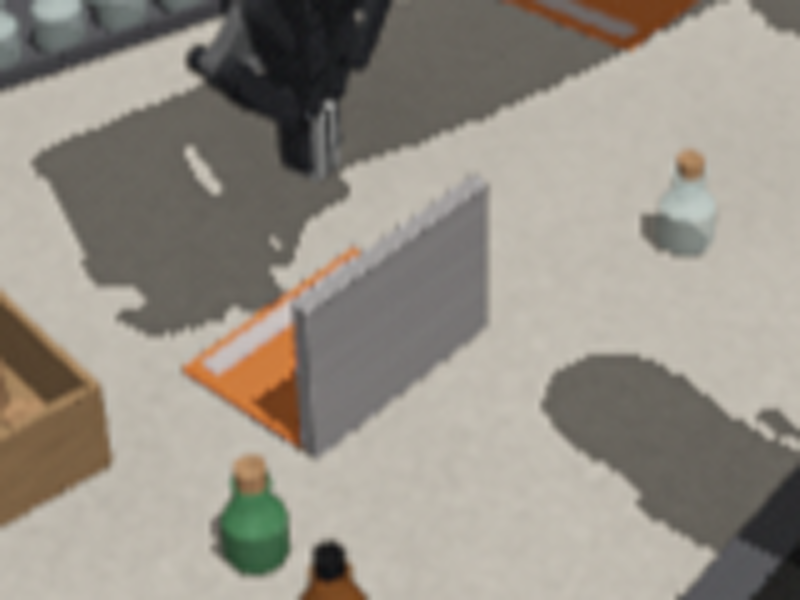

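The shut tip shows at crop (320,178). I'll project the reported TCP into both cameras and compare.

```bash
python3 - <<'E'
from h import *
f=lambda p:np.array(p,float)/5+[230,170]
b=lambda v:np.c_[(v-O)@EX,(v-O)@EY,v[:,2]].round(4).tolist()
p=ctrl.get_state()["eef_pos"]
for n in("side","top"):
    m=ctrl.camera_model(n);q=cv2.projectPoints(np.array([p,p+[0,0,.03]]),m["rvec"],m["tvec"],m["intrinsics"],None)[0].reshape(-1,2);print(n,q, (q-[230,170])*5)
for z in(.06,.07,.08,.09,.1):print(z,b(ray("side",f([[320,178]]),z)))
E
```

```text
side [[291.81013454 216.21459   ]
 [291.14348593 205.8990362 ]] [[309.05067271 231.07295002]
 [305.71742967 179.49518102]]
top [[304.51272634 156.16219208]
 [304.05637811 153.03287704]] [[372.56363168 -69.18903961]
 [370.28189054 -84.83561478]]
0.06 [[-0.2626, -0.0124, 0.06]]
0.07 [[-0.2534, -0.0028, 0.07]]
0.08 [[-0.2443, 0.0067, 0.08]]
0.09 [[-0.2351, 0.0162, 0.09]]
0.1 [[-0.226, 0.0257, 0.1]]
```

The image puts the tip about 30 mm above the reported TCP height, while x and y agree. That fits the missed contact. So I'll work 30 mm lower in reported z and push gently.

>>> {"fn": "arm_command", "kwargs": {"steps": [0, 0, 0, 0.6, 0, 0, 0, 0, 0.6, 0, 0, 0.5, 0, 0, 0, 0, 0.5, 0, 0, 0, 0, 0.3, 0, 0, 0, 0, 0.3, 0, 0, 0, 0, 0.3, 0, 0, 0]}}

```text
time: 6.5
eef_pos: [0.6285, 0.0254, 0.0421]
tcp_rot: [0.576, 0.818, 0.0, 0.001]
contact_force: [0.5, -0.1, -0.9]
opening: -0.0
finger_force: 0.2
```

```bash
python3 -c "
from h import *
rep(-.12,.03,.041);crop('side','s4',230,170,390,290,5)"
```

```text
t 6.5 bed -0.1809 0.0294 z 0.0421 yaw-bed 0.0617 F [ 0.5 -0.1 -0.9] open -8.707056186369089e-05 q6 -0.46
shift/25mm [2.43 0.18 0.04]
```

View pics/s4.png

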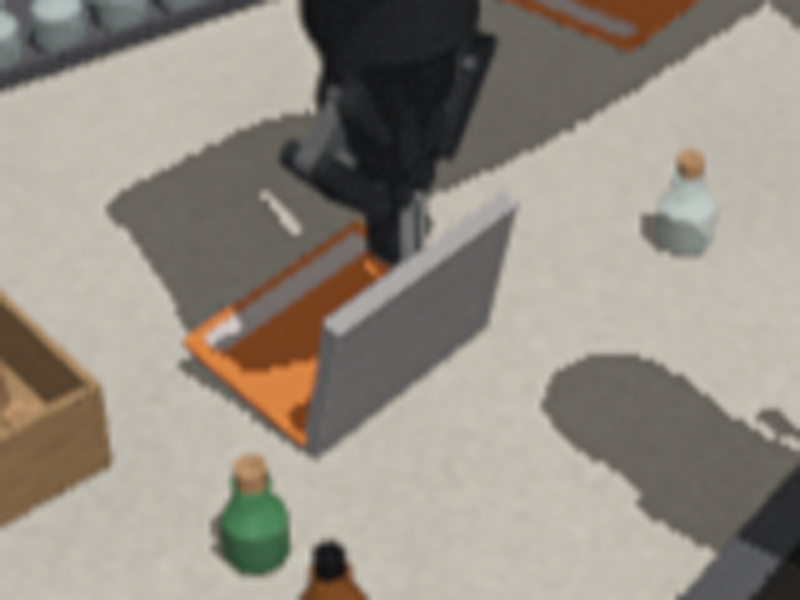

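The foot is tipping about the heel (its top edge now runs from (325,325) to (515,195)), so I'll push on.

>>> {"fn": "arm_command", "kwargs": {"steps": [0, 0.3, 0, 0, 0, 0, 0.4, 0, 0, 0, 0, 0.4, 0, 0, 0, 0, 0.4, 0, 0, 0, 0, 0.4, 0, 0, 0, 0, 0.3, 0, 0, 0, 0, 0, 0, 0, 0, 0, 0, 0, 0, 0]}}

```text
time: 7.22
eef_pos: [0.6096, 0.0766, 0.0413]
tcp_rot: [0.576, 0.818, -0.0, 0.0]
contact_force: [0.6, 0.0, 0.3]
opening: 0.0
finger_force: 0.0
```

>>> {"fn": "arm_command", "kwargs": {"steps": [0, 0, 0, 0, 0, 0, 0, 0, 0, 0, 0, 0, 0, -0.6, 0, 0, 0, 0, -1, 0, 0, 0, 0, -1, 0, 0, 0, 0, -0.8, 0, 0, 0, 0, 0, 0]}}

```text
time: 7.8
eef_pos: [0.6135, 0.0754, 0.1321]
tcp_rot: [0.576, 0.817, 0.003, 0.004]
contact_force: [-0.3, -0.1, 1.8]
opening: 0.002
finger_force: 0.0
```

```bash
python3 -c "
from h import *
rep(-.24,.03,.13);crop('side','s5',230,170,390,290,5)"
```

```text
t 7.8 bed -0.1286 0.0289 z 0.1321 yaw-bed 0.0601 F [-0.3 -0.1  1.8] open 0.0022488260025832797 q6 -0.38
shift/25mm [-4.45 -0.23  0.1 ]
```

View pics/s5.png

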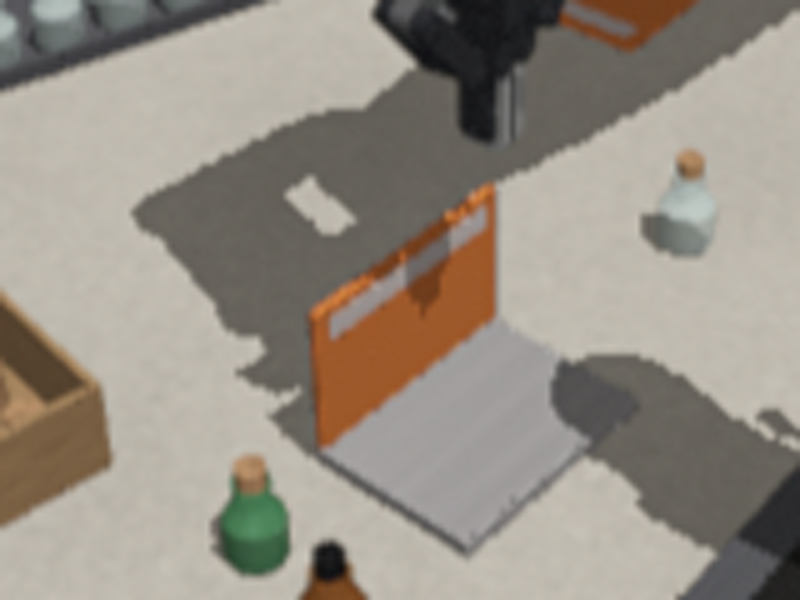

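The shield stands upright, with its front foot corners at crop (470,555) and (635,405), clear of the bed. I'll go behind the panel, square up to the bed and open the fingers for a two-point push.

>>> {"fn": "arm_command", "kwargs": {"steps": [70, 0, 0, 0, 0.6, 70, -1, 0, 0, 0, 70, -1, 0, 0, 0, 70, -1, 0, 0, 0, 70, -1, 0, 0, 0, 70, -0.5, 0, 0, 0, 70, 0, 0, 0, 0]}}

```text
time: 8.43
eef_pos: [0.641, -0.0345, 0.1247]
tcp_rot: [0.602, 0.799, -0.001, -0.001]
contact_force: [0.2, -0.2, 0.1]
opening: 0.7
finger_force: 0.0
```

>>> {"fn": "arm_command", "kwargs": {"steps": [70, 0, 0, 1, 0, 70, 0, 0, 1, 0, 70, 0, 0, 1, 0, 70, 0, 0, 1, 0, 70, 0, 0, 0.8, 0, 70, 0, 0, 0, 0]}}

```text
time: 8.93
eef_pos: [0.636, -0.0297, -0.0]
tcp_rot: [0.6, 0.8, -0.002, -0.005]
contact_force: [-1.3, -0.1, -0.5]
opening: 0.7
finger_force: 0.0
```

```bash
python3 -c "
from h import *
rep(-.2,.03,.01)"
```

```text
t 8.9333 bed -0.2359 0.0212 z -0.0 yaw-bed 0.0014 F [-1.3 -0.1 -0.5] open 0.6999931039385388 q6 -0.49
shift/25mm [ 1.44  0.35 -0.4 ]
```

>>> {"fn": "arm_command", "kwargs": {"steps": [70, 0.6, 0.35, -0.2, 0, 70, 0.6, 0, 0, 0, 70, 0.4, 0, 0, 0, 70, 0.3, 0, 0, 0, 70, 0.3, 0, 0, 0, 70, 0.3, 0, 0, 0, 70, 0.3, 0, 0, 0, 70, 0.3, 0, 0, 0]}}

```text
time: 9.6
eef_pos: [0.6284, 0.0449, 0.0121]
tcp_rot: [0.6, 0.8, 0.0, 0.001]
contact_force: [0.6, -1.7, 1.8]
opening: 0.699
finger_force: 1.4
```

>>> {"fn": "arm_command", "kwargs": {"steps": [70, 0.3, 0, 0, 0, 70, 0.3, 0, 0, 0, 70, 0.3, 0, 0, 0, 70, 0.3, 0, 0, 0, 70, 0.2, 0, 0, 0, 70, 0.1, 0, 0, 0, 70, 0, 0, 0, 0]}}

```text
time: 10.18
eef_pos: [0.6167, 0.082, 0.0109]
tcp_rot: [0.6, 0.8, -0.0, -0.001]
contact_force: [-0.3, -0.6, -0.2]
opening: 0.697
finger_force: 0.0
```

```bash
python3 -c "
from h import *
rep(-.1,.03,.01);crop('side','s6',270,210,430,330,5)"
```

```text
t 10.1833 bed -0.1232 0.0338 z 0.0109 yaw-bed 0.0013 F [-0.3 -0.6 -0.2] open 0.6970239900286261 q6 -0.32
shift/25mm [ 0.93 -0.15  0.04]
```

View pics/s6.png

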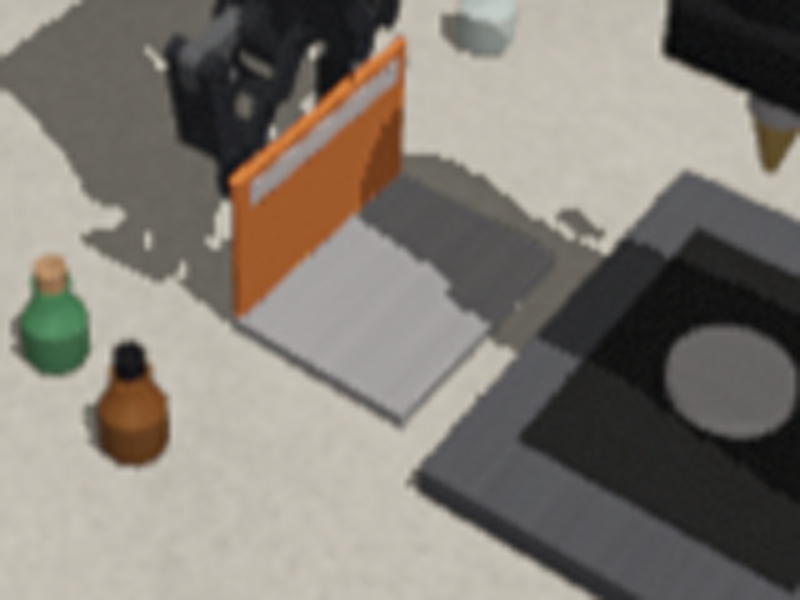

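The shield is upright and about parallel to the bed. Its front top corners are at crop (402,417) and (555,258), and the bed's top edge runs from (418,472) to (687,172). Next I'll measure the gap.

```bash
python3 - <<'E'
from h import *
f=lambda p:np.array(p,float)/5+[270,210]
b=lambda v:np.c_[(v-O)@EX,(v-O)@EY,v[:,2]].round(4).tolist()
print(b(ray("side",f([[402,417],[555,258]]),.01)),b(ray("side",f([[418,472],[687,172]]),.018)))
E
```

```text
[[-0.019, 0.0903, 0.01], [-0.0184, -0.0259, 0.01]] [[0.0059, 0.1149, 0.018], [0.0035, -0.1035, 0.018]]
```

>>> {"fn": "arm_command", "kwargs": {"steps": [70, 0.2, 0, 0, 0, 70, 0.2, 0, 0, 0, 70, 0.2, 0, 0, 0, 70, 0.1, 0, 0, 0, 70, 0.05, 0, 0, 0, 70, 0, 0, 0, 0]}}

```text
time: 10.73
eef_pos: [0.6119, 0.0996, 0.0111]
tcp_rot: [0.6, 0.8, 0.0, -0.0]
contact_force: [-0.3, -0.2, -0.1]
opening: 0.702
finger_force: 0.0
```

>>> {"fn": "arm_command", "kwargs": {"steps": [70, 0.05, 0, 0, 0, 70, 0.05, 0, 0, 0, 70, 0, 0, 0, 0]}}

```text
time: 10.98
eef_pos: [0.6115, 0.1015, 0.0113]
tcp_rot: [0.6, 0.8, 0.0, -0.0]
contact_force: [-0.4, -0.8, -1.3]
opening: 0.702
finger_force: 0.3
```

```bash
python3 -c "
from h import *
rep(-.1,.03,.01)"
```

```text
t 10.9833 bed -0.1031 0.0342 z 0.0113 yaw-bed 0.0007 F [-0.4 -0.8 -1.3] open 0.702454885749089 q6 -0.28
shift/25mm [ 0.12 -0.17  0.05]
```

>>> {"fn": "arm_command", "kwargs": {"steps": [70, 0.05, 0, 0, 0, 70, 0.04, 0, 0, 0, 70, 0, 0, 0, 0]}}

```text
time: 11.23
eef_pos: [0.6117, 0.1028, 0.0118]
tcp_rot: [0.6, 0.8, -0.0, 0.001]
contact_force: [1.5, -4.8, 0.2]
opening: 0.7
finger_force: 2.1
```

>>> {"fn": "arm_command", "kwargs": {"steps": [70, 0.04, 0, 0, 0, 70, 0.04, 0, 0, 0, 70, 0, 0, 0, 0]}}

```text
time: 11.48
eef_pos: [0.6124, 0.1038, 0.0127]
tcp_rot: [0.6, 0.8, 0.0, 0.003]
contact_force: [3.0, -6.3, 1.8]
opening: 0.699
finger_force: 3.5
```

>>> {"fn": "arm_command", "kwargs": {"steps": [70, 0.04, 0, 0, 0, 70, 0.04, 0, 0, 0, 70, 0, 0, 0, 0, 70, 0, 0, 0, 0]}}

```text
time: 11.82
eef_pos: [0.6124, 0.1042, 0.0134]
tcp_rot: [0.599, 0.801, -0.001, 0.004]
contact_force: [1.2, -10.6, 3.8]
opening: 0.695
finger_force: 5.4
```

>>> {"fn": "arm_command", "kwargs": {"steps": [70, -0.2, 0, 0, 0, 70, -0.6, 0, 0, 0, 70, -0.8, 0, 0, 0, 70, -0.8, 0, 0, 0, 70, -0.4, 0, -1, 0, 70, 0, 0, -1, 0, 70, 0, 0, -1, 0, 70, 0, 0, 0, 0]}}

```text
time: 12.48
eef_pos: [0.6332, 0.0395, 0.0923]
tcp_rot: [0.601, 0.799, 0.003, 0.004]
contact_force: [0.7, -0.1, -0.0]
opening: 0.701
finger_force: 0.0
```

```bash
python3 -c "
from h import *
rep();crop('side','s7',270,210,430,330,5)"
```

```text
t 12.4833 bed -0.1687 0.0378 z 0.0923 yaw-bed -0.0005 F [ 0.7 -0.1 -0. ] open 0.7010130913016022 q6 -0.38
```

View pics/s7.png

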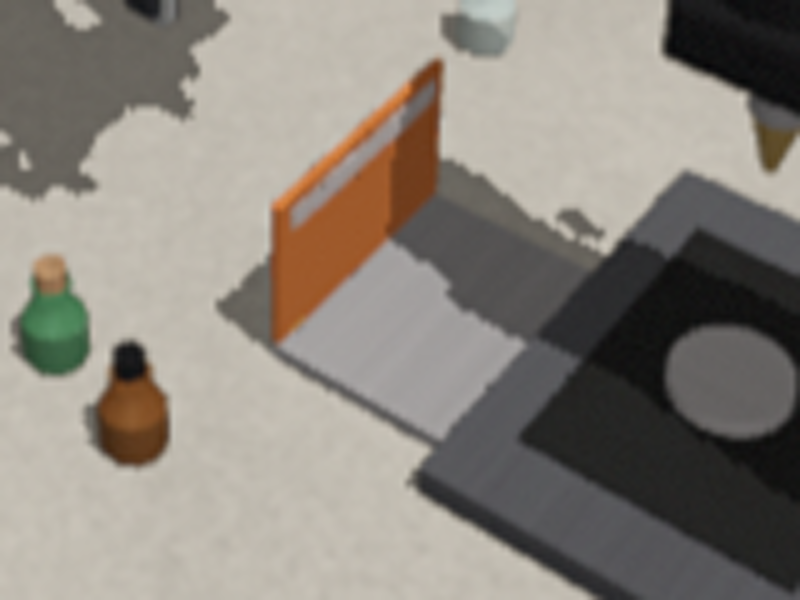

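The foot is flush along the bed's edge from about crop (440,440) to (590,270), and the shield is upright. The flasks in view haven't moved and the gripper is clear, so I'm handing it in.

```bash
python3 -c "
from plant import ctrl
print(ctrl.sign_off())"
```

```text
the job is handed in; nothing more can be done
None
```

The job is handed in: in the last picture the shield stands upright with its foot flush against the press bed, the flasks are where they stood and the gripper is clear; the sign-off returned no verdict.

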